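# Snap the cover home on the gauge readout housing

## Task

On the valve inspection bench, the cover of the oblong readout housing has been set in place but stands loose on its clips. Press it down corner by corner until all four clips have clicked and it lies fully home, flush on the housing all round. Do not touch the smaller square housing beside it, whose cover is already shut.

Things in the scene. Friction and masses are not known exactly. Their poses are not given: they have to be found in the camera images.
- housing: The oblong readout housing, fixed: open-topped grey plastic box, 104 mm (x) by 140 mm (y), 50 mm high; origin at the centre of its underside, on the bench; z up. Inside are four sprung catches. Each of the cover's four clips snaps in and stays when pressed down on its pad with 8 to 15 N; a push on the middle must work all four at once. Pressing one corner makes the opposite one rise until it is pressed in turn.
- cover_top (a point): Centre of the upper face of its cover, a rigid black plate, 104 mm (x) by 140 mm (y) by 5 mm, 120 g; z is its upward normal. It starts level, in line over the housing, upper face 65 mm above the bench; fully home it lies on the rim, upper face at 55 mm. Round light grey pads, 16 mm wide, at x = +-39, y = +-56 mm from the centre mark the four clips beneath.
- small_housing: The bystander: a smaller, square housing of the same make, 104 by 104 mm and 55 mm high with its cover already shut, fixed to the bench. Origin: centre of its underside. Not to be touched.
- seat_gauge: Another bystander: a round stepped steel gauge block, 96 mm in diameter and 45 mm high, fixed to the bench. Origin: centre of its underside.
Not all that is in view belongs to the job. Of the things shaped like the part that bears cover_top, the black one is meant. Leave any blue look-alike of the housing alone.

How it is judged:
By the outcome, as a careful person would: the job done as asked, in the order asked, and still so for the second after the job is handed in, with the robot touching nothing.
It also fails if it takes over 42 s, if anything falls off the work surface, if the arm or the gripper's body presses on something with over 40 N, if the wrist force passes 120 N, or if a joint passes its speed limit or range.

## Robot

A 7-joint arm with a two-finger parallel gripper is mounted at the origin on the work surface. World frame = base frame: x ahead of the robot, y to its left, z up, the work surface at z = 0. Lengths are in m, angles in degrees, forces in N, time in s.
With the tool pointing down it reaches from about 0.425 to 0.875 m from the base axis. Payload 4.7 kg.
Tool frame: the origin (TCP) lies on the centre line of the jaws, within the pads' length; the fingertips stand 25 mm ahead of it and the grasp point (between the pads) lies 6 mm ahead of it; z points along the fingers, y is the line along which they close (so a half turn about z gives the same grasp; the last joint's range is limited). The gripper opens to 85 mm and grips with 20 to 120 N. Pads are 22 mm wide; open, the fingers measure 114 mm over their backs; the gripper's body (76 mm by 85 mm) begins 54 mm behind the grasp point. The pads swing forward as they close: fully open they stand 13 mm farther back than shut.
Start: joints at [-70.067, 18.392, -4.016, 83.108, 1.295, 78.541, -3.26], TCP at [0.213, 0.614, 0.256] pointing down, gripper open.
Joint ranges: [-163.93, 163.93], [-17.29, 119.83], [-79.2, 71.16], [3.27, 140.29], [-89.18, 269.18], [5.43, 117.66], [-154.24, 154.24]. Speed limits (degrees/s): [147.25, 147.25, 180, 180, 180, 180, 180].

## Interface

Orientations are given as [roll, pitch, yaw] about the fixed x, y, z axes, in that order (R = Rz(yaw) Ry(pitch) Rx(roll)).
In Python, from station import * gives the robot as it stands.
- The arm moves only by the tool apply_moves, never from a script. Its arguments are lists of equal length, an entry for each row: "fingers": the gripper's target within -1 to 1 (fully open at 1, half-way at 0, shut at -1); "travel": the shift along the tool's x, y, z as a fraction of full scale, a list of three; "spin": the turn about the tool's z as a fraction of full scale. In form: {"fingers": [fingers, ...], "travel": [[x, y, z], ...], "spin": [spin, ...]}. A call has 1 to 5 rows; each row is the pose to reach, as a shift and turn from the pose commanded when the call began, along the tool's axes at that moment; what a row does not reach only later rows make up. Full scale, the value 1, is 0.4 m for a shift and 60 degrees for a turn. A row lasts 1/12 s, in which the tool goes at most 41.7 mm and 7.16 degrees, less where a joint would pass 70% of its speed; a pose out of reach is approached as far as the arm can. A call with a number of a shift or a turn outside -1 to 1 is refused whole. A call with a gripper value outside its range is refused whole. The fingers move at their own pace and stop on an object; "grip_force" is the grip in N (left out, the last holds). Time passes only in rows, so rows that repeat a pose let the fingers close. It gives the time, the measured TCP pose, the force, the opening and the grip force at its end, in the units of the state.
- sense(): the state, without advancing time (a new reading comes with each control period).
- camera(name): name is "scene" or "top" or "wrist"; returns (picture, depth): 420x560x3 uint8, red, green, blue; 420x560 float32, m along the optical axis (not along the pixel's ray), 0 where there is no reading.
- get_calibration(name): a dict with "fx", "fy", "cx", "cy" (pixels), "world_from_camera" (4x4, takes a point from camera to world coordinates). Camera axes: x right, y down, z forward; pixel columns grow to the right and rows downward; lengths in m; the calibration is good to about 2 mm. A picture is of the moment at which its call begins: read the wrist's pose just before it. get_calibration takes no time and is no camera call; for the wrist camera it gives the pose at the moment of the call.
- job_done(): hands the job in; it is judged then, once.
The state is a dict: "time": time; "qpos": joint angles; "qd": joint speeds; "joint_torque": joint torques, N m; "ee_pos": TCP position; "tcp_rot": TCP orientation; "force": force on the tool from outside, world axes, zero at the start; "torque": the same for the moment, N m; "gripper_width": finger opening in m; "grip_force": force on a finger pad.
Only numpy, scipy, OpenCV 4.12 (cv2) and the standard library are available. Lean on these libraries where they do the work, as an engineer would, in place of code of your own. Each camera call takes 0.05 s, during which the arm holds its last target. There are 200 camera calls.

## Working session

There is one attempt and no reset: what is moved stays moved. The work goes in short steps, Python scripts to look and compute and a tool call to move; the robot and the scene stay as the last step left them, time stands still between calls to the robot, and variables do not carry over. Pictures are saved under pics/ and viewed, at most 10 in all, crops included, and the job is handed in when it is done.

Besides the shell and the picture viewer there is one more tool, called as a command line: name --pt "numbers of a row" for each row, then --argument value for the rest. apply_moves: Moves the arm, as the interface text tells. Its arguments: {"type":"object","properties":{"fingers":{"type":"array","items":{"type":"number"}},"travel":{"type":"array","items":{"type":"array","items":{"type":"number"}}},"spin":{"type":"array","items":{"type":"number"}},"grip_force":{"type":"number"}},"required":["fingers","travel","spin"]}

```bash
mkdir -p pics; ls
python3 - <<'E'
from station import *
import cv2,numpy as np
s=sense();print({k:np.round(v,3).tolist() for k,v in s.items()})
for n in("scene","top"):
    p,d=camera(n);cv2.imwrite(f"pics/{n}0.png",p[:,:,::-1]);np.save(f"{n}_d.npy",d);np.save(f"{n}_p.npy",p)
    c=get_calibration(n);print(n,c)
E
```

```text
pics
{'time': 0.0, 'qpos': [-70.067, 18.441, -4.012, 83.176, 1.294, 78.543, -3.261], 'qd': [0.01, 0.004, 0.012, 0.146, 0.026, -0.077, 0.092], 'joint_torque': [-0.0, -49.358, -0.382, -31.433, 0.013, 0.012, -0.0], 'ee_pos': [0.213, 0.614, 0.255], 'tcp_rot': [-179.885, 0.006, 160.872], 'force': [-0.72, 0.168, 0.843], 'torque': [-0.015, 0.01, -0.003], 'grip_force': 0.0, 'gripper_width': 0.086}
scene {'fx': 420.0656392753587, 'fy': 420.0656392753587, 'cx': 282.37229801705814, 'cy': 208.3621535829864, 'world_from_camera': array([[-0.64692036,  0.59158812, -0.48116271,  0.87288519],
       [ 0.76255322,  0.49974307, -0.41081558,  0.33339712],
       [-0.00257589, -0.63267714, -0.77441139,  0.66567538],
       [ 0.        ,  0.        ,  0.        ,  1.        ]])}
top {'fx': 483.03355038185043, 'fy': 483.03355038185043, 'cx': 279.4328289284045, 'cy': 209.9759929695804, 'world_from_camera': array([[-0.01437125, -0.98937612,  0.1446664 ,  0.35562304],
       [-0.99957817,  0.01056368, -0.02705351,  0.01327998],
       [ 0.02523789, -0.14499416, -0.98911058,  1.08566018],
       [ 0.        ,  0.        ,  0.        ,  1.        ]])}
```

View pics/top0.png

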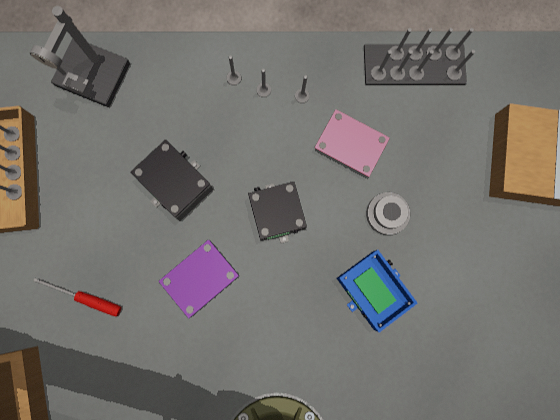

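View pics/scene0.png

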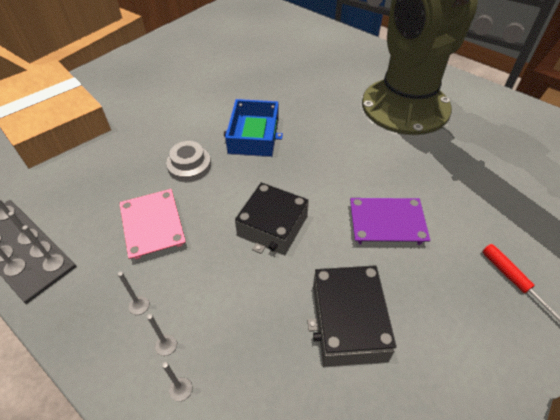

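Candidates in the top view: black oblong cover (172,178), black square small housing (277,211), purple loose plate (199,279), pink loose plate (352,143) and blue open housing (376,290). By the description I choose the black oblong one at (172,178). The scene view shows it at (352,315) on its housing. Next I measure its pads.

```bash
cat > h.py <<'E'
import numpy as np,cv2
def ray(c,u,v,z):
    T=c["world_from_camera"];d=T[:3,:3]@[(u-c["cx"])/c["fx"],(v-c["cy"])/c["fy"],1];o=T[:3,3]
    return o+d*(z-o[2])/d[2]
def pads(p,c,box,z,amin=20,amax=400):
    x0,y0,x1,y1=box
    g=p[y0:y1,x0:x1].astype(int);hsv=(g.max(2)>110)&(g.max(2)-g.min(2)<25)
    n,l,st,ce=cv2.connectedComponentsWithStats(hsv.astype(np.uint8))
    for i in range(1,n):
        if amin<st[i,4]<amax: yield ce[i]+[x0,y0],st[i,2:5],ray(c,*(ce[i]+[x0,y0]),z)
E
python3 - <<'E'
from station import *
from h import *
for n,box in(("top",(125,130,220,225)),("scene",(300,255,400,370))):
    p=np.load(n+"_p.npy");d=np.load(n+"_d.npy");c=get_calibration(n)
    x0,y0,x1,y1=box
    g=p[y0:y1,x0:x1]
    cv2.imwrite(f"pics/{n}_crop.png",cv2.resize(g[:,:,::-1],None,fx=4,fy=4))
    for ce,st,w in pads(p,c,box,0.065,8):
        u,v=ce;T=c["world_from_camera"];z=d[int(round(v)),int(round(u))]
        pw=T[:3,:3]@(z*np.array([(u-c["cx"])/c["fx"],(v-c["cy"])/c["fy"],1]))+T[:3,3]
        print(n,ce.round(1),st,p[int(v),int(u)],w.round(4),"depthpt",pw.round(4))
E
```

```text
top [164.9 146.9] [ 7  7 40] [135 129 125] [0.6455 0.2313 0.065 ] depthpt [0.6453 0.2311 0.0658]
top [138.1 171.9] [ 7  7 39] [133 130 123] [0.5907 0.2874 0.065 ] depthpt [0.5914 0.2881 0.0623]
top [200.8 182.9] [ 7  7 42] [144 140 136] [0.5653 0.1532 0.065 ] depthpt [0.5649 0.1529 0.067 ]
top [174.1 208.3] [ 7  8 45] [145 140 135] [0.5109 0.2092 0.065 ] depthpt [0.5109 0.2091 0.0654]
scene [370.5 272.3] [10  9 63] [157 147 136] [0.5096 0.2129 0.065 ] depthpt [0.509  0.2127 0.064 ]
scene [323.4 275.2] [10  9 67] [157 149 139] [0.5638 0.1572 0.065 ] depthpt [0.5636 0.1571 0.0646]
scene [385.7 338.1] [11 11 91] [162 153 142] [0.5896 0.2907 0.065 ] depthpt [0.5896 0.2907 0.0649]
scene [333.2 341.8] [12 11 95] [174 161 149] [0.6442 0.2351 0.065 ] depthpt [0.6432 0.2346 0.0623]
scene [358.7 352.5] [23  2 26] [117 110  98] [0.6332 0.2724 0.065 ] depthpt [0.6274 0.2709 0.0504]
```

View pics/top_crop.png

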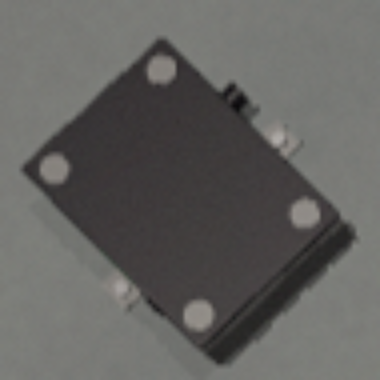

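The crop confirms it: a black oblong plate with four light grey pads at crop (162,70), (54,168), (305,213) and (199,315). The two views agree within 4 mm, the depth heights are about 65 mm, and the spacings come out at 78 and 112 mm as given. I'll approach the near pad D (0.510, 0.211) with shut fingers.

apply_moves --fingers '[-1,-1,-1,-1,-1]' --pt "-0.085 -0.058 0" --pt "-0.17 -0.116 0" --pt "-0.255 -0.174 0" --pt "-0.34 -0.232 0" --pt "-0.425 -0.29 0" --spin '[0,0,0,0,0]'

```text
time: 0.52
ee_pos: [0.3363, 0.4469, 0.2559]
tcp_rot: [-180.0, -0.0, 160.9]
force: [0.8, 0.2, 0.0]
gripper_width: 0.0255
grip_force: 0.0
```

apply_moves --fingers '[-1,-1,-1,-1,-1]' --pt "-0.085 -0.058 0" --pt "-0.17 -0.116 0" --pt "-0.255 -0.174 0" --pt "-0.34 -0.232 0" --pt "-0.425 -0.29 0" --spin '[0,0,0,0,0]'

```text
time: 0.93
ee_pos: [0.4588, 0.2816, 0.2561]
tcp_rot: [-180.0, -0.0, 160.9]
force: [1.2, -0.1, 0.2]
gripper_width: -0.0
grip_force: 0.0
```

```bash
cat >> h.py <<'E'
from scipy.spatial.transform import Rotation as Ro
P=dict(A=(.6449,.2332),B=(.5902,.2890),C=(.5646,.1552),D=(.5103,.2110))
def go(s,xy,tipz):
    R=Ro.from_euler("xyz",s["tcp_rot"],degrees=True).as_matrix()
    t=np.array([*xy,tipz])-(np.array(s["ee_pos"])+R[:,2]*.025)
    print("frac",(R.T@t/.4).round(4),"pos",np.round(s["ee_pos"],4),"rot",np.round(s["tcp_rot"],2),"F",np.round(s["force"],2),"t",s["time"],"w",round(s["gripper_width"],4))
E
python3 - <<'E'
from station import *
from h import *
go(sense(),P["D"],.09)
E
```

```text
frac [-0.1795 -0.1246  0.3528] pos [0.4588 0.2816 0.2561] rot [-1.8000e+02 -1.0000e-02  1.6088e+02] F [ 1.24 -0.08  0.2 ] t 0.9333 w -0.0
```

apply_moves --fingers '[-1,-1,-1,-1,-1]' --pt "-0.06 -0.042 0.04" --pt "-0.12 -0.083 0.1" --pt "-0.18 -0.125 0.18" --pt "-0.18 -0.125 0.26" --pt "-0.18 -0.125 0.34" --spin '[0,0,0,0,0]'

```text
time: 1.35
ee_pos: [0.511, 0.2098, 0.119]
tcp_rot: [-180.0, 0.1, 160.6]
force: [0.4, 1.1, -0.2]
gripper_width: -0.0002
grip_force: 0.0
```

apply_moves --fingers '[-1,-1,-1,-1,-1]' --pt "0 0 0.005" --pt "0 0 0.01" --pt "0 0 0.01" --pt "0 0 0.01" --pt "0 0 0.01" --spin '[0,0,0,0,0]'

```text
time: 1.77
ee_pos: [0.5111, 0.2138, 0.1186]
tcp_rot: [179.8, 0.1, 160.9]
force: [0.3, -0.2, 0.1]
gripper_width: -0.0004
grip_force: 0.0
```

Run:
```python
from station import *
from h import *
c=get_calibration("wrist");go(sense(),P["D"],.065)
p,d=camera("wrist");cv2.imwrite("pics/w1.png",p[:,:,::-1]);print(c)
```

```text
frac [-0.0001 -0.0076  0.0715] pos [0.5111 0.2138 0.1186] rot [1.7983e+02 1.5000e-01 1.6092e+02] F [ 0.26 -0.15  0.06] t 1.7667 w -0.0004
{'fx': 356.2803006949585, 'fy': 356.2803006949585, 'cx': 279.0680111835552, 'cy': 211.22592852412387, 'world_from_camera': array([[ 0.32707989,  0.8979071 ,  0.29458713,  0.43633715],
       [ 0.94499383, -0.31154698, -0.09962498,  0.2395469 ],
       [ 0.00232375,  0.31096835, -0.95041743,  0.23683561],
       [ 0.        ,  0.        ,  0.        ,  1.        ]])}
```

View pics/w1.png

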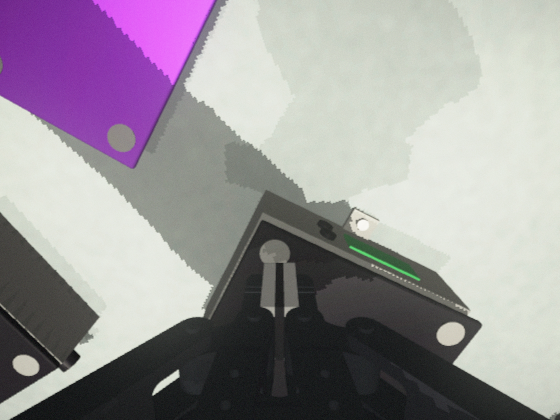

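The wrist view shows pad D at (274,252) just beyond the shut fingertips and pad B at (450,334). I'll cross-check both pad positions from this view.

Run:
```python
from station import *
from h import *
c=get_calibration("wrist")
for q in((274,252),(450.5,334)):print(ray(c,*q,.065).round(4))
go(sense(),P["D"],.065)
```

```text
[0.5098 0.2115 0.065 ]
[0.5913 0.2898 0.065 ]
frac [-0.0004 -0.0072  0.071 ] pos [0.5109 0.2137 0.1184] rot [1.7984e+02 1.3000e-01 1.6092e+02] F [0.08 0.28 0.09] t 1.8167 w -0.0001
```

apply_moves --fingers '[-1,-1,-1,-1,-1]' --pt "0 -0.007 0.02" --pt "0 -0.007 0.04" --pt "0 -0.007 0.055" --pt "0 -0.007 0.065" --pt "0 -0.007 0.065" --spin '[0,0,0,0,0]'

```text
time: 2.23
ee_pos: [0.5083, 0.2098, 0.089]
tcp_rot: [-179.9, -0.1, 160.9]
force: [-0.3, 0.8, -0.2]
gripper_width: 0.0004
grip_force: 0.0
```

apply_moves --fingers '[-1,-1,-1,-1,-1]' --pt "0 0 0.003" --pt "0 0 0.006" --pt "0 0 0.009" --pt "0 0 0.012" --pt "0 0 0.012" --spin '[0,0,0,0,0]'

```text
time: 2.65
ee_pos: [0.509, 0.2101, 0.0854]
tcp_rot: [180.0, 0.0, 160.9]
force: [-0.8, 0.4, -0.9]
gripper_width: -0.0004
grip_force: 0.0
```

apply_moves --fingers '[-1,-1,-1,-1]' --pt "0 0 0.003" --pt "0 0 0.006" --pt "0 0 0.009" --pt "0 0 0.009" --spin '[0,0,0,0]'

```text
time: 2.98
ee_pos: [0.509, 0.2101, 0.082]
tcp_rot: [180.0, 0.0, 160.9]
force: [-0.9, -0.5, 1.4]
gripper_width: -0.0
grip_force: 0.7
```

apply_moves --fingers '[-1,-1,-1]' --pt "0 0 0.003" --pt "0 0 0.006" --pt "0 0 0.006" --spin '[0,0,0]'

```text
time: 3.23
ee_pos: [0.5091, 0.2103, 0.0814]
tcp_rot: [180.0, -0.0, 160.9]
force: [-5.8, -2.1, 13.9]
gripper_width: -0.0001
grip_force: 6.7
```

apply_moves --fingers '[-1,-1,-1]' --pt "0 0 0.002" --pt "0 0 0.004" --pt "0 0 0.004" --spin '[0,0,0]'

```text
time: 3.48
ee_pos: [0.5092, 0.2103, 0.0812]
tcp_rot: [179.9, -0.0, 160.9]
force: [-9.0, -2.4, 21.0]
gripper_width: 0.0
grip_force: 11.4
```

Run:
```python
from station import *
from h import *
go(sense(),P["D"],.055)
p,d=camera("scene");cv2.imwrite("pics/s1.png",cv2.resize(p[240:380,280:420,::-1],None,fx=4,fy=4))
```

```text
frac [-0.002   0.0024  0.003 ] pos [0.5092 0.2103 0.0812] rot [ 1.7994e+02 -3.0000e-02  1.6087e+02] F [-8.97 -2.38 20.97] t 3.4833 w 0.0
```

View pics/s1.png

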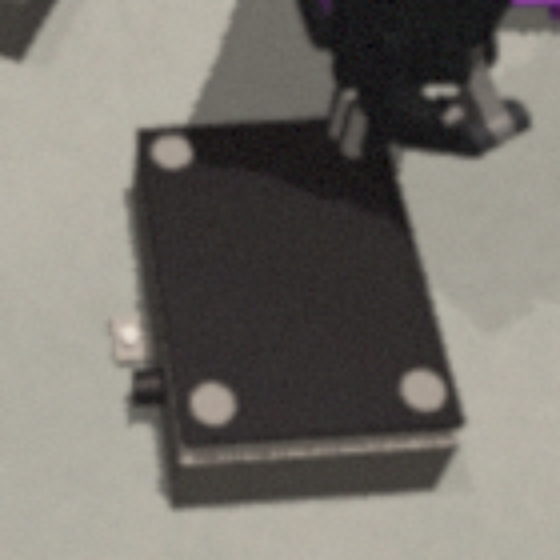

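The fingers are on pad D at crop (385,140), and the plate looks tilted. The force has stiffened at 21 N with the tip at 56 mm. I'll lift and measure the pad heights.

apply_moves --fingers '[-1,-1,-1,-1,-1]' --pt "0 0 -0.02" --pt "0 0 -0.06" --pt "0 0 -0.12" --pt "0 0 -0.16" --pt "0 0 -0.16" --spin '[0,0,0,0,0]'

```text
time: 3.95
ee_pos: [0.5112, 0.211, 0.1455]
tcp_rot: [179.7, 0.3, 160.9]
force: [0.8, -0.5, 0.2]
gripper_width: 0.0003
grip_force: 0.0
```

```bash
cat >> h.py <<'E'
def heights(camera,cal,names=("scene","top")):
    # height at each pad: median over 12 mm disc of depth points near the pad's xy
    for n in names:
        c=cal(n);T=c["world_from_camera"];p,d=camera(n);np.save(n+"_p.npy",p)
        v,u=np.nonzero(d>0);z=d[v,u]
        w=np.c_[(u-c["cx"])/c["fx"]*z,(v-c["cy"])/c["fy"]*z,z]@T[:3,:3].T+T[:3,3]
        for k,xy in P.items():
            m=(np.hypot(*(w[:,:2]-xy).T)<.011)&(w[:,2]<.08)
            print(n,k,m.sum(),np.median(w[m,2]).round(4) if m.sum() else None)
        m=(np.hypot(*(w[:,:2]-np.mean(list(P.values()),0)).T)<.06)&(w[:,2]<.08)&(w[:,2]>.05)
        f=np.linalg.lstsq(np.c_[w[m,:2],np.ones(m.sum())],w[m,2],rcond=None)[0]
        print(n,"plane",{k:round(float(f@[*xy,1]),4) for k,xy in P.items()})
E
python3 - <<'E'
from station import *
from h import *
go(sense(),P["A"],.09);heights(camera,get_calibration)
E
```

```text
frac [-0.2971  0.1613  0.0784] pos [0.5112 0.211  0.1455] rot [179.72   0.26 160.87] F [ 0.79 -0.49  0.19] t 3.95 w 0.0003
scene A 193 0.0666
scene B 175 0.0669
scene C 118 0.0556
scene D 112 0.0555
scene plane {'A': 0.0667, 'B': 0.0667, 'C': 0.0553, 'D': 0.0553}
top A 82 0.068
top B 0 None
top C 83 0.0564
top D 30 0.0567
top plane {'A': 0.0678, 'B': 0.0678, 'C': 0.0565, 'D': 0.0566}
```

Pads C and D are down at about 55.5 mm, and A and B have risen to about 67 mm. Next I press the opposite corner, A.

apply_moves --fingers '[-1,-1,-1,-1,-1]' --pt "-0.08 0.04 0" --pt "-0.16 0.085 0" --pt "-0.24 0.13 0.02" --pt "-0.298 0.162 0.05" --pt "-0.298 0.162 0.09" --spin '[0,0,0,0,0]'

```text
time: 4.47
ee_pos: [0.6472, 0.232, 0.1039]
tcp_rot: [180.0, 0.2, 160.8]
force: [-1.2, -0.6, 0.7]
gripper_width: 0.0004
grip_force: 0.0
```

apply_moves --fingers '[-1,-1]' --pt "0 0 0" --pt "0 0 0" --spin '[0,0]'

```text
time: 4.63
ee_pos: [0.6408, 0.2315, 0.1028]
tcp_rot: [-179.8, -0.3, 160.9]
force: [-0.6, -0.0, 0.0]
gripper_width: -0.0
grip_force: 0.0
```

Run:
```python
from station import *
from h import *
go(sense(),P["A"],.067)
```

```text
frac [-0.0086  0.0077  0.0269] pos [0.6408 0.2315 0.1028] rot [-179.76   -0.25  160.86] F [-0.59 -0.03  0.03] t 4.6333 w -0.0
```

apply_moves --fingers '[-1,-1,-1,-1,-1]' --pt "-0.005 0.005 0.008" --pt "-0.005 0.005 0.016" --pt "-0.005 0.005 0.024" --pt "-0.005 0.005 0.03" --pt "-0.005 0.005 0.036" --spin '[0,0,0,0,0]'

```text
time: 5.05
ee_pos: [0.6453, 0.2336, 0.0922]
tcp_rot: [180.0, 0.0, 160.9]
force: [-2.6, -0.7, 4.3]
gripper_width: -0.0003
grip_force: 2.8
```

apply_moves --fingers '[-1,-1,-1,-1]' --pt "0 0 0.004" --pt "0 0 0.008" --pt "0 0 0.012" --pt "0 0 0.012" --spin '[0,0,0,0]'

```text
time: 5.38
ee_pos: [0.6458, 0.2334, 0.0883]
tcp_rot: [179.9, 0.1, 160.9]
force: [-2.0, -1.0, 4.5]
gripper_width: 0.0003
grip_force: 2.5
```

apply_moves --fingers '[-1,-1,-1]' --pt "0 0 0.003" --pt "0 0 0.006" --pt "0 0 0.006" --spin '[0,0,0]'

```text
time: 5.63
ee_pos: [0.646, 0.2334, 0.0864]
tcp_rot: [179.9, 0.1, 160.9]
force: [-1.7, -1.8, 7.3]
gripper_width: 0.0002
grip_force: 3.3
```

apply_moves --fingers '[-1,-1,-1,-1]' --pt "0 0 0.003" --pt "0 0 0.006" --pt "0 0 0.009" --pt "0 0 0.009" --spin '[0,0,0,0]'

```text
time: 5.97
ee_pos: [0.645, 0.2335, 0.0804]
tcp_rot: [-180.0, -0.0, 160.9]
force: [0.6, 0.2, -0.2]
gripper_width: -0.0004
grip_force: 0.0
```

apply_moves --fingers '[-1,-1,-1]' --pt "0 0 0.002" --pt "0 0 0.004" --pt "0 0 0.004" --spin '[0,0,0]'

```text
time: 6.22
ee_pos: [0.6451, 0.2335, 0.0801]
tcp_rot: [-180.0, -0.0, 160.9]
force: [-3.0, -1.3, 7.5]
gripper_width: 0.0002
grip_force: 3.6
```

A snapped: the force dropped to zero and then rose against a stop. I'll press it to about 20 N and then lift.

apply_moves --fingers '[-1,-1,-1]' --pt "0 0 0.003" --pt "0 0 0.005" --pt "0 0 0.005" --spin '[0,0,0]'

```text
time: 6.47
ee_pos: [0.6451, 0.2335, 0.0801]
tcp_rot: [180.0, -0.0, 160.9]
force: [-6.3, -1.9, 15.5]
gripper_width: 0.0002
grip_force: 7.9
```

apply_moves --fingers '[-1,-1,-1,-1,-1]' --pt "0 0 -0.02" --pt "0 0 -0.06" --pt "0 0 -0.1" --pt "0 0 -0.12" --pt "0 0 -0.12" --spin '[0,0,0,0,0]'

```text
time: 6.88
ee_pos: [0.6468, 0.2339, 0.1275]
tcp_rot: [179.8, 0.2, 160.9]
force: [0.4, -0.3, 0.4]
gripper_width: 0.0001
grip_force: 0.0
```

Run:
```python
from station import *
from h import *
go(sense(),P["B"],.09);heights(camera,get_calibration,("scene",))
```

```text
frac [0.179  0.0834 0.0308] pos [0.6468 0.2339 0.1275] rot [179.84   0.18 160.88] F [ 0.35 -0.27  0.35] t 6.8833 w 0.0001
scene A 168 0.0539
scene B 135 0.054
scene C 0 None
scene D 0 None
scene plane {'A': 0.0539, 'B': 0.0541, 'C': 0.0531, 'D': 0.0533}
```

The plate is nearly flat now. Pressing B next, then C, then D again, whose stop was 1 mm higher than A's.

apply_moves --fingers '[-1,-1,-1,-1,-1]' --pt "0.08 0.038 0" --pt "0.16 0.075 0.01" --pt "0.177 0.083 0.05" --pt "0.177 0.083 0.08" --pt "0.177 0.083 0.08" --spin '[0,0,0,0,0]'

```text
time: 7.35
ee_pos: [0.5867, 0.2872, 0.0889]
tcp_rot: [-179.7, -0.2, 161.0]
force: [-0.1, -0.1, -0.1]
gripper_width: 0.0
grip_force: 0.0
```

apply_moves --fingers '[-1,-1,-1,-1,-1]' --pt "0 0 0.008" --pt "0 0 0.016" --pt "0 0 0.024" --pt "0 0 0.03" --pt "0 0 0.03" --spin '[0,0,0,0,0]'

```text
time: 7.77
ee_pos: [0.5897, 0.2872, 0.0807]
tcp_rot: [-180.0, -0.0, 160.8]
force: [-1.0, 0.3, -1.2]
gripper_width: 0.0002
grip_force: 0.0
```

apply_moves --fingers '[-1,-1,-1]' --pt "0 0 0.002" --pt "0 0 0.004" --pt "0 0 0.004" --spin '[0,0,0]'

```text
time: 8.02
ee_pos: [0.5897, 0.288, 0.0802]
tcp_rot: [180.0, 0.0, 160.9]
force: [0.4, -1.5, 2.5]
gripper_width: 0.0003
grip_force: 1.2
```

apply_moves --fingers '[-1,-1,-1]' --pt "0 0 0.002" --pt "0 0 0.004" --pt "0 0 0.004" --spin '[0,0,0]'

```text
time: 8.27
ee_pos: [0.5898, 0.288, 0.0801]
tcp_rot: [180.0, 0.0, 160.9]
force: [-4.4, -2.3, 10.8]
gripper_width: 0.0002
grip_force: 5.2
```

apply_moves --fingers '[-1,-1,-1,-1]' --pt "0 0 0.002" --pt "0 0 0.004" --pt "0 0 0.006" --pt "0 0 0.006" --spin '[0,0,0,0]'

```text
time: 8.6
ee_pos: [0.5898, 0.288, 0.0801]
tcp_rot: [179.9, 0.0, 160.9]
force: [-9.5, -4.6, 21.2]
gripper_width: -0.0001
grip_force: 10.9
```

apply_moves --fingers '[-1,-1,-1,-1,-1]' --pt "0 0 -0.02" --pt "0 0 -0.06" --pt "0 0 -0.08" --pt "0 0 -0.08" --pt "0 0 -0.08" --spin '[0,0,0,0,0]'

```text
time: 9.02
ee_pos: [0.5896, 0.2883, 0.1078]
tcp_rot: [179.9, 0.0, 160.9]
force: [-0.2, 0.2, 0.5]
gripper_width: -0.0002
grip_force: 0.0
```

Run:
```python
from station import *
from h import *
go(sense(),P["C"],.075);heights(camera,get_calibration,("scene",))
```

```text
frac [-0.0499 -0.335   0.0193] pos [0.5896 0.2883 0.1078] rot [1.7994e+02 4.0000e-02 1.6088e+02] F [-0.21  0.16  0.55] t 9.0167 w -0.0002
scene A 178 0.0539
scene B 144 0.0541
scene C 123 0.0542
scene D 24 0.0537
scene plane {'A': 0.0538, 'B': 0.0538, 'C': 0.0539, 'D': 0.0539}
```

apply_moves --fingers '[-1,-1,-1,-1,-1]' --pt "-0.013 -0.085 0" --pt "-0.026 -0.17 0" --pt "-0.039 -0.255 0" --pt "-0.05 -0.335 0" --pt "-0.05 -0.335 0.02" --spin '[0,0,0,0,0]'

```text
time: 9.48
ee_pos: [0.5643, 0.146, 0.0997]
tcp_rot: [-179.8, 0.1, 160.3]
force: [0.3, -0.8, -0.1]
gripper_width: -0.0002
grip_force: 0.0
```

apply_moves --fingers '[-1,-1,-1,-1,-1]' --pt "0 0 0.01" --pt "0 0 0.02" --pt "0 0 0.03" --pt "0 0 0.04" --pt "0 0 0.045" --spin '[0,0,0,0,0]'

```text
time: 9.9
ee_pos: [0.5639, 0.1562, 0.0805]
tcp_rot: [-180.0, -0.1, 161.0]
force: [0.4, 0.0, 0.1]
gripper_width: -0.0005
grip_force: 0.0
```

apply_moves --fingers '[-1,-1,-1,-1]' --pt "0 0 0.002" --pt "0 0 0.004" --pt "0 0 0.006" --pt "0 0 0.006" --spin '[0,0,0,0]'

```text
time: 10.23
ee_pos: [0.564, 0.156, 0.0801]
tcp_rot: [179.9, -0.1, 160.9]
force: [-3.3, 0.3, 6.1]
gripper_width: 0.0001
grip_force: 3.2
```

apply_moves --fingers '[-1,-1,-1,-1,-1]' --pt "0 0 0.002" --pt "0 0 0.004" --pt "0 0 0.006" --pt "0 0 0.008" --pt "0 0 0.008" --spin '[0,0,0,0,0]'

```text
time: 10.65
ee_pos: [0.5641, 0.156, 0.08]
tcp_rot: [179.9, -0.1, 160.9]
force: [-11.7, -1.2, 25.1]
gripper_width: -0.0
grip_force: 12.4
```

apply_moves --fingers '[-1,-1,-1,-1,-1]' --pt "0 0 -0.02" --pt "0 0 -0.06" --pt "0 0 -0.08" --pt "0 0 -0.08" --pt "0 0 -0.08" --spin '[0,0,0,0,0]'

```text
time: 11.07
ee_pos: [0.5648, 0.155, 0.1083]
tcp_rot: [180.0, 0.1, 160.9]
force: [0.3, 0.6, 0.1]
gripper_width: -0.0003
grip_force: 0.0
```

Run:
```python
from station import *
from h import *
go(sense(),P["D"],.075)
```

```text
frac [0.1747 0.0876 0.0205] pos [0.5648 0.155  0.1083] rot [1.7995e+02 6.0000e-02 1.6087e+02] F [0.32 0.61 0.09] t 11.0667 w -0.0003
```

apply_moves --fingers '[-1,-1,-1,-1,-1]' --pt "0.085 0.043 0" --pt "0.174 0.087 0" --pt "0.174 0.087 0.02" --pt "0.174 0.087 0.04" --pt "0.174 0.087 0.05" --spin '[0,0,0,0,0]'

```text
time: 11.48
ee_pos: [0.5091, 0.2101, 0.0862]
tcp_rot: [-179.9, -0.1, 160.9]
force: [0.0, -0.2, -0.2]
gripper_width: 0.0
grip_force: 0.0
```

apply_moves --fingers '[-1,-1,-1,-1,-1]' --pt "0 0 0.006" --pt "0 0 0.012" --pt "0 0 0.018" --pt "0 0 0.022" --pt "0 0 0.022" --spin '[0,0,0,0,0]'

```text
time: 11.9
ee_pos: [0.5107, 0.2096, 0.0801]
tcp_rot: [-180.0, 0.0, 160.8]
force: [-1.9, -2.4, 6.6]
gripper_width: -0.0
grip_force: 3.2
```

apply_moves --fingers '[-1,-1,-1,-1,-1]' --pt "0 0 0.002" --pt "0 0 0.004" --pt "0 0 0.006" --pt "0 0 0.008" --pt "0 0 0.008" --spin '[0,0,0,0,0]'

```text
time: 12.32
ee_pos: [0.5108, 0.2096, 0.08]
tcp_rot: [180.0, -0.0, 160.8]
force: [-10.1, -5.2, 26.5]
gripper_width: 0.0001
grip_force: 13.2
```

apply_moves --fingers '[-1,-1,-1,-1,-1]' --pt "0 0 -0.02" --pt "0 0 -0.1" --pt "0 0 -0.2" --pt "0 0 -0.3" --pt "0 0 -0.35" --spin '[0,0,0,0,0]'

```text
time: 12.73
ee_pos: [0.5123, 0.2107, 0.2213]
tcp_rot: [179.7, 0.3, 160.8]
force: [1.8, 0.2, 0.0]
gripper_width: 0.0
grip_force: 0.0
```

apply_moves --fingers '[-1,-1,-1,-1,-1]' --pt "0.085 0.058 0" --pt "0.17 0.116 0" --pt "0.255 0.174 0" --pt "0.34 0.232 0" --pt "0.34 0.232 0" --spin '[0,0,0,0,0]'

```text
time: 13.15
ee_pos: [0.4055, 0.3509, 0.2161]
tcp_rot: [179.8, -0.2, 161.6]
force: [-0.6, 1.0, 0.1]
gripper_width: 0.0004
grip_force: 0.0
```

Run:
```python
from station import *
from h import *
go(sense(),P["D"],.075);heights(camera,get_calibration)
p=np.load("scene_p.npy");cv2.imwrite("pics/s2.png",cv2.resize(p[240:380,280:420,::-1],None,fx=4,fy=4))
```

```text
frac [-0.3607 -0.2502  0.2879] pos [0.4055 0.3509 0.2161] rot [179.8   -0.24 161.57] F [-0.59  1.05  0.11] t 13.15 w 0.0004
scene A 177 0.0539
scene B 165 0.0539
scene C 121 0.054
scene D 122 0.0539
scene plane {'A': 0.0538, 'B': 0.0538, 'C': 0.0539, 'D': 0.0539}
top A 76 0.0555
top B 79 0.0548
top C 79 0.055
top D 83 0.0552
top plane {'A': 0.055, 'B': 0.0549, 'C': 0.0551, 'D': 0.055}
```

View pics/s2.png

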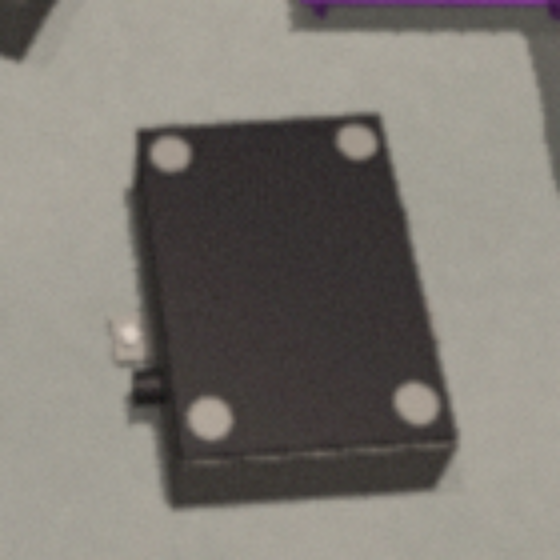

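The cover lies flush all round. All four pads (crop (170,155), (357,142), (210,418) and (417,403)) are at 55 mm in the top view, and the arm is clear.

```bash
python3 -c "
from station import *
print(job_done())"
```

```text
the job is handed in; nothing more can be done
None
```

The cover is fully home: I pressed all four corners to 15–26 N, the top camera reads every pad at 55 mm, and the job was handed in at about 13 s. I saw a clear snap in the force only at A. The others rest on their stops and lie level. I never moved to the small housing.

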